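# Put the press mandrels away in their holders

### The arm

A 7-joint arm with a two-finger parallel gripper is mounted at the origin on a cart in front of the work surface, level with it; the furniture and walls round the work are solid. World frame = base frame: x ahead of the robot, y to its left, z up, the work surface at z = 0. Lengths are in mm, angles in rad, forces in N, time in s.
With the tool pointing down it reaches from about 400 to 875 mm from the base axis. Payload 4.4 kg.
Tool frame: the origin (TCP) lies midway between the tips of the shut fingers; the grasp point (between the pads) lies ctrl.grip_depth behind it (ctrl.grip_depth is the distance from the TCP to the grasp point, in mm); z points along the fingers, y is the line along which they close (so a half turn about z gives the same grasp; the last joint's range is limited). The gripper opens to 85 mm and grips with 20 to 120 N. Pads are 22 mm wide; open, the fingers measure 114 mm over their backs; the gripper's body (76 mm by 85 mm) begins 54 mm behind the grasp point. The pads swing forward as they close: fully open they stand 13 mm farther back than shut.
Start: joints at [-1.397, 0.628, 0.038, 1.517, -0.027, 0.996, -0.02], TCP at [154.355, 631.421, 231.313] pointing down, gripper open.
Joint ranges: [-3.06, 3.06], [-0.37, 2.12], [-1.25, 1.32], [0.18, 2.47], [-1.1, 4.24], [0.23, 1.98], [-2.94, 2.94]. Speed limits (rad/s): [2.57, 2.57, 3.14, 3.14, 3.14, 3.14, 3.14].

### API

Orientations are given as [roll, pitch, yaw] about the fixed x, y, z axes, in that order (R = Rz(yaw) Ry(pitch) Rx(roll)).
In Python, from cell import ctrl gives the robot as it stands.
- The arm moves only by the tool carry_out, never from a script. Its argument "deltas" is one flat list of numbers, 7 for each row, row after row: the turn, a rotation vector about the tool's x, y, z in degrees, then the shift along the tool's x, y, z in m, then the closure, from -1 (fully open) to 1 (shut). In form: [wx, wy, wz, dx, dy, dz, claw, wx, wy, wz, dx, dy, dz, claw, ...]. A call has 1 to 12 rows; each row shifts and turns the commanded pose from where the row before left it, along the tool's axes as they then stand; what a row does not reach is not made up. A row lasts 1/8 s, in which the tool goes at most 62.5 mm and 10.7 degrees, less where a joint would pass 70% of its speed; a pose out of reach is approached as far as the arm can. A call with a gripper value outside its range is refused whole. The fingers move at their own pace and stop on an object; the grip force is fixed at half the most. Time passes only in rows, so rows that do not move let the fingers close. It gives the time, the measured TCP pose, the force, the opening and the grip force at its end, in the units of the state.
- ctrl.read_state(): the state, without advancing time (a new reading comes with each control period).
- ctrl.get_image(name): name is "scene" or "top"; returns the picture (384x512x3 uint8, red, green, blue); there is no depth.
- ctrl.calibration(name): a dict with "mtx" (3x3 intrinsics, pixels), "R" (3x3) and "t" (3): a world point X has camera coordinates R X + t. Camera axes: x right, y down, z forward; pixel columns grow to the right and rows downward; lengths in mm; the calibration is good to about 2 mm. A picture is of the moment at which its call begins. calibration takes no time and is no camera call.
- ctrl.finish_job(): hands the job in; it is judged then, once.
The state is a dict: "clock": time; "qpos": joint angles; "qd": joint speeds; "tau": joint torques, N m; "eef_pos": TCP position; "tool_rot": TCP orientation; "force": force on the tool from outside, world axes, zero at the start; "torque": the same for the moment, N m; "width": finger opening in mm; "gripper_force": force on a finger pad.
Only numpy, scipy, OpenCV 4.12 (cv2) and the standard library are available. Lean on these libraries where they do the work, as an engineer would, in place of code of your own. Each camera call takes 0.05 s, during which the arm holds its last target. There are 200 camera calls.

### The job

Put the three steel press mandrels away, each standing upright inside the raised rim of its own holder: the tallest in the square holder, the middle one in the round holder, the shortest in the holder with three lugs. Leave the two black hubs standing where they are.

Things in the scene. Friction and masses are not known exactly. Their poses are not given: they have to be found in the camera images.
- tall_mandrel: The tallest of the three mandrels: 66 mm high, 35 mm diameter, about 0.4 kg. Plain turned light-grey steel press mandrel, a round drum with chamfered ends, a groove round it and a hole in its top, standing upright. Origin: centre of the underside; z up along its axis. Grip round the body from above.
- middle_mandrel: The mandrel of middle height, also the thickest: 52 mm high, 41 mm diameter, about 0.43 kg. Plain turned light-grey steel press mandrel, a round drum with chamfered ends, a groove round it and a hole in its top, standing upright. Origin: centre of the underside; z up along its axis. Grip round the body from above.
- short_mandrel: The shortest and thinnest of the three mandrels: 36 mm high, 30 mm diameter, about 0.17 kg. Plain turned light-grey steel press mandrel, a round drum with chamfered ends, a groove round it and a hole in its top, standing upright. Origin: centre of the underside; z up along its axis. Grip round the body from above.
- square_holder: Dark steel mandrel holder with a square plate, 66 x 66 mm, a screw in each corner. Heavy, fixed, any yaw. Origin: centre of the underside; z up. The 6 mm thick plate carries a round raised rim (outer diameter 60, inner 54 mm, centred on the origin, top 11 mm above the bench); the mandrel stands on the plate inside it, 6 mm above the bench.
- round_holder: Dark steel mandrel holder with a plain round plate, 70 mm diameter. Heavy, fixed, any yaw. Origin: centre of the underside; z up. The 6 mm thick plate carries a round raised rim (outer diameter 60, inner 54 mm, centred on the origin, top 11 mm above the bench); the mandrel stands on the plate inside it, 6 mm above the bench.
- lugged_holder: Dark steel mandrel holder with a round plate, 62 mm diameter, from which three rounded screw lugs stick out to 45 mm from the centre. Heavy, fixed, any yaw. Origin: centre of the underside; z up. The 6 mm thick plate carries a round raised rim (outer diameter 60, inner 54 mm, centred on the origin, top 11 mm above the bench); the mandrel stands on the plate inside it, 6 mm above the bench.
- hub_1: One of two alike. Black plastic turned flanged hub, 41 mm across and 39 mm high, standing on the bench; not part of the job, stays where it is. Origin: centre of the underside.
- hub_2: One of two alike. Black plastic turned flanged hub, 41 mm across and 39 mm high, standing on the bench; not part of the job, stays where it is. Origin: centre of the underside.
There are look-alikes about, which are no part of the job. Leave any purple look-alike of the tall_mandrel alone.

How it is judged (in metres and radians):
At the end, for the whole second after the job is handed in: Tallest mandrel in the square, middle in the round, shortest in the lugged holder: upright within 0.1 rad, at rest, axis within 15 mm of the holder's centre, underside 3 to 9 mm above the holder's underside. Both hubs upright within 25 mm of their starts (horizontal distance between tall_mandrel and square_holder below 0.015 m and z of tall_mandrel in the frame of square_holder between 0.003 and 0.009 m and angle between each of tall_mandrel, middle_mandrel, short_mandrel's own z axis and vertical below 0.1 rad and linear speed of each of tall_mandrel, middle_mandrel, short_mandrel below 0.02 m/s and angular speed of each of tall_mandrel, middle_mandrel, short_mandrel below 0.2 rad/s and horizontal distance between middle_mandrel and round_holder below 0.015 m and z of middle_mandrel in the frame of round_holder between 0.003 and 0.009 m and horizontal distance between short_mandrel and lugged_holder below 0.015 m and z of short_mandrel in the frame of lugged_holder between 0.003 and 0.009 m and distance of each of hub_1, hub_2 from where it was at the start of the episode below 0.025 m and angle between each of hub_1, hub_2's own z axis and vertical below 0.15 rad); the robot touches nothing.
It fails at once if a hub is moved more than 50 mm from its start (distance of any of hub_1, hub_2 from where it was at the start of the episode above 0.05 m).
It also fails if it takes over 83 s, if anything falls off the work surface, if the arm or the gripper's body presses on something with over 40 N, if the wrist force passes 120 N, or if a joint passes its speed limit or range.

## Working session

There is one attempt and no reset: what is moved stays moved. The work goes in short steps, Python scripts to look and compute and a tool call to move; the robot and the scene stay as the last step left them, time stands still between calls to the robot, and variables do not carry over. Pictures are saved under pics/ and viewed, at most 14 in all, crops included, and the job is handed in when it is done.

Besides the shell and the picture viewer there is one more tool, called after "Emit:" by a JSON object that holds its "op" and its "data". carry_out: Moves the arm, as the interface text tells. Its arguments: {"type":"object","properties":{"deltas":{"type":"array"}},"required":["deltas"]}

```bash
ls; mkdir -p pics; python3 - <<'E'
from cell import ctrl
import cv2
for n in("scene","top"):
    cv2.imwrite(f"pics/{n}0.png",ctrl.get_image(n)[:,:,::-1]); c=ctrl.calibration(n); print(n,c)
s=ctrl.read_state();print(s,ctrl.grip_depth)
E
```

```text
pics
scene {'mtx': array([[457.84422559,   0.        , 258.30013239],
       [  0.        , 457.84422559, 192.36252551],
       [  0.        ,   0.        ,   1.        ]]), 'R': array([[ 0.67025454, -0.74197392, -0.01528251],
       [-0.32215467, -0.27234038, -0.90666812],
       [ 0.66856206,  0.61262175, -0.42156774]]), 't': array([-478.03953473,  123.08353282,  714.32644901])}
top {'mtx': array([[395.78549281,   0.        , 254.91352609],
       [  0.        , 395.78549281, 187.36083996],
       [  0.        ,   0.        ,   1.        ]]), 'R': array([[ 0.02304096, -0.99938072, -0.02659513],
       [-0.99689198, -0.02096268, -0.07594039],
       [ 0.07533585,  0.02826221, -0.99675762]]), 't': array([-221.53354125,  492.46019033,  841.59152937])}
{'clock': 0.1, 'qpos': array([-1.39680345,  0.62927518,  0.03844723,  1.51826555, -0.0270145 ,
        0.99624316, -0.01996496]), 'qd': array([-0.00088368, -0.00256359, -0.00072049, -0.00147702, -0.00183938,
       -0.00051043,  0.00099932]), 'tau': array([ 2.65672148e-03, -5.64537477e+01,  1.23063616e+00, -1.93975925e+01,
        1.13354772e-02,  5.32285994e-03, -8.90037995e-06]), 'eef_pos': array([154.21460746, 630.88368046, 230.4678775 ]), 'tool_rot': array([-3.13991931e+00,  6.70779138e-06,  2.90182499e+00]), 'force': array([ 0.54331938, -0.64768446, -0.04011037]), 'torque': array([-0.04156538,  0.04981374, -0.0130547 ]), 'gripper_force': 0.0, 'width': 85.24643603110104} 18.700000000000003
```

View pics/scene0.png

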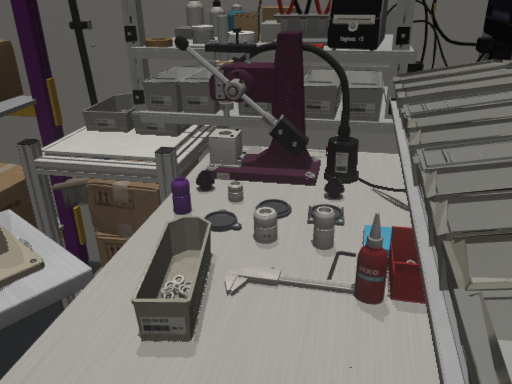

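View pics/top0.png

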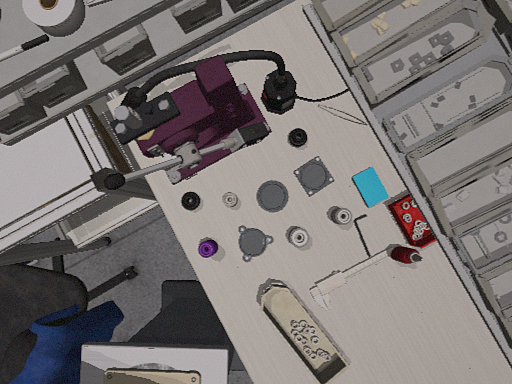

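```bash
cat > h.py <<'E'
import numpy as np, cv2
from cell import ctrl
C={n:ctrl.calibration(n) for n in("scene","top")}
def ray(n,u,v):
    c=C[n];d=c["R"].T@np.linalg.solve(c["mtx"],[u,v,1.]);return -c["R"].T@c["t"],d
def onz(n,u,v,z):
    o,d=ray(n,u,v);return o+d*(z-o[2])/d[2]
def proj(n,X):
    c=C[n];p=c["mtx"]@(c["R"]@np.array(X,float)+c["t"]);return p[:2]/p[2]
E
python3 - <<'E'
from h import *
t=cv2.imread("pics/top0.png");s=cv2.imread("pics/scene0.png")
cv2.imwrite("pics/topc.png",cv2.resize(t[120:270,175:375],None,fx=4,fy=4,interpolation=2))
cv2.imwrite("pics/scec.png",cv2.resize(s[150:260,160:360],None,fx=4,fy=4,interpolation=2))
for n,p in dict(tall=(342,214,66),mid=(297,236,52),short=(231,200,36),purple=(207,248,66),hubA=(191,200,39),hubB=(297,137,39),sq=(313,177,8),rnd=(272,195,8),lug=(255,241,8)).items():
    X=onz("top",*p);print(n,X.round(),proj("scene",X).round())
print(proj("top",(0,0,0)),[-C[n]["R"].T@C[n]["t"] for n in C])
E
```

```text
tall [ 443. -389.   66.] [324. 209.]
mid [ 396. -300.   52.] [264. 210.]
short [ 468. -161.   36.] [236. 184.]
purple [ 368. -118.   66.] [181. 180.]
hubA [466. -77.  39.] [206. 173.]
hubB [ 604. -298.   39.] [332. 180.]
sq [ 523. -337.    8.] [324. 213.]
rnd [ 482. -248.    8.] [273. 207.]
lug [ 381. -213.    8.] [223. 220.]
[150.73025102 418.95608816] [array([-117.51145963, -758.78417513,  405.42725734]), array([ 432.63194388, -234.85829622,  870.36867654])]
```

View pics/topc.png

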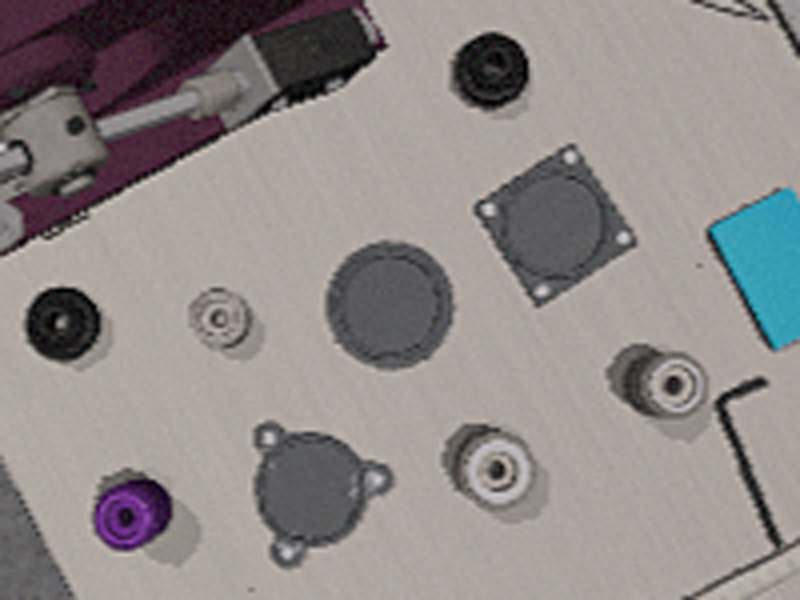

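View pics/scec.png

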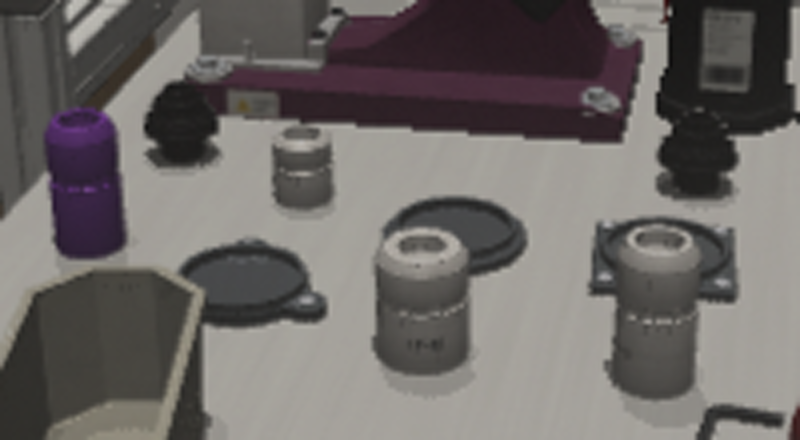

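```bash
cat >> h.py <<'E'
def tri(a,b):
    (o1,d1),(o2,d2)=ray("top",*a),ray("scene",*b);d1/=np.linalg.norm(d1);d2/=np.linalg.norm(d2)
    s=np.linalg.lstsq(np.c_[d1,-d2],o2-o1,rcond=None)[0];p,q=o1+s[0]*d1,o2+s[1]*d2
    return (p+q)/2,np.linalg.norm(p-q)
E
python3 - <<'E'
from h import *
cr=lambda U,V:((U+.5)/4-.5+175,(V+.5)/4-.5+120)
for n,p,z in(("tall",(674,385),66),("mid",(497,470),52),("short",(219,318),36)):print(n,onz("top",*cr(*p),z).round(1))
t=cv2.imread("pics/top0.png").astype(int)
g=t.mean(2);m=((g<110)&(np.ptp(t,axis=2)<28)).astype(np.uint8)
m=cv2.morphologyEx(m,cv2.MORPH_OPEN,np.ones((3,3)))
n,l,st,ce=cv2.connectedComponentsWithStats(m)
for nm,(u,v) in dict(sq=(313,177),rnd=(272,195),lug=(250,241)).items():
    k=l[v,u];c=cv2.findContours((l==k).astype(np.uint8),0,1)[0][0]
    print(nm,st[k],"centroid",onz("top",*ce[k],5).round(1),"rect",cv2.minAreaRect(c),onz("top",*cv2.minAreaRect(c)[0],5).round(1),"circ",cv2.minEnclosingCircle(c))
print("sq screws",np.mean([onz("top",*cr(*p),7) for p in((487,209),(571,156),(625,238),(542,290))],0).round(1))
L=[onz("top",*cr(*p),7) for p in((267,437),(376,479),(288,551))]
print("lugs",np.mean(L,0).round(1),np.round(L,1))
for nm,a,b in(("knob",(110,181),(181,42)),("clampend",(262,130),(300,135)),("lamp",(280,95),(343,150))):print(nm,tri(a,b))
for p in((175,182),(270,130),(100,105)):print(p,onz("top",*p,15).round())
E
```

```text
tall [ 439.5 -391.2   66. ]
mid [ 394.2 -304.1   52. ]
short [ 469.6 -157.8   36. ]
sq [296 159  35  34 813] centroid [ 526.3 -337.8    5. ] rect ((313.2815856933594, 175.60470581054688), (30.522762298583984, 29.861835479736328), 57.2647705078125) [ 526.5 -337.6    5. ] circ ((313.52703857421875, 176.50900268554688), 17.705791473388672)
rnd [257 181  31  31 780] centroid [ 480.2 -248.4    5. ] rect ((272.0, 196.0), (30.0, 30.0), 90.0) [ 479.9 -248.1    5. ] circ ((272.0555419921875, 195.8333282470703), 15.952384948730469)
lug [239 228  30  29 624] centroid [ 379.7 -206.9    5. ] rect ((252.27523803710938, 242.08258056640625), (27.202266693115234, 28.35165786743164), 16.699243545532227) [ 378.8 -207.3    5. ] circ ((253.2291717529297, 241.0), 15.94304084777832)
sq screws [ 526.8 -338.2    7. ]
lugs [ 379.4 -207.2    7. ] [[ 406.8 -183.     7. ]
 [ 385.6 -242.7    7. ]
 [ 345.8 -196.     7. ]]
knob (array([482.15474702,  -5.94486483, 295.56434325]), np.float64(3.1800493067031863))
clampend (array([ 598.96431715, -222.81335949,  118.46843243]), np.float64(4.769187089728795))
lamp (array([ 688.11397681, -263.17952356,   69.83861885]), np.float64(9.163212194290763))
(175, 182) [505. -36.  15.]
(270, 130) [ 624. -241.   15.]
(100, 105) [674. 139.  15.]
```

Emit:
{"op": "carry_out", "data": {"deltas": [0,0,0,0,-0.02,-0.016,-1,0,0,0,0,-0.02,-0.016,-1,0,0,0,0,-0.02,-0.016,-1,0,0,0,0,-0.02,-0.016,-1,0,0,0,0,-0.02,-0.016,-1,0,0,0,0,-0.02,-0.016,-1,0,0,0,0,-0.02,-0.016,-1,0,0,0,0,-0.02,-0.016,-1,0,0,0,0,-0.02,-0.016,-1,0,0,0,0,-0.02,-0.016,-1,0,0,0,0,0,0,-1]}}

```text
clock: 1.48
eef_pos: [106.8, 436.7, 392.3]
tool_rot: [3.14, -0.0, 2.902]
force: [0.9, 0.2, 0.3]
width: 85.1
gripper_force: 0.0
```

Emit:
{"op": "carry_out", "data": {"deltas": [0,0,7,-0.053,-0.005,0,-1,0,0,7,-0.053,-0.005,0,-1,0,0,7,-0.053,-0.005,0,-1,0,0,7,-0.053,-0.005,0,-1,0,0,7,-0.053,-0.005,0,-1,0,0,0,0,0,0,-1]}}

```text
clock: 2.22
eef_pos: [329.5, 290.6, 390.7]
tool_rot: [-3.141, 0.002, 2.282]
force: [-0.4, 0.2, -0.1]
width: 85.3
gripper_force: 0.0
```

Emit:
{"op": "carry_out", "data": {"deltas": [0,0,7,-0.052,-0.005,0,-1,0,0,7,-0.052,-0.005,0,-1,0,0,7,-0.052,-0.004,0,-1,0,0,7,-0.052,-0.004,0,-1,0,0,7,-0.052,-0.004,0,-1,0,0,7,-0.052,-0.003,0,-1,0,0,7,-0.052,-0.003,0,-1,0,0,7,-0.052,-0.003,0,-1,0,0,7,-0.052,-0.003,0,-1,0,0,7,-0.052,-0.003,0,-1,0,0,7,-0.052,-0.003,0,-1,0,0,0,0,0,0,-1]}}

```text
clock: 3.72
eef_pos: [346.2, -242.6, 391.2]
tool_rot: [3.141, 0.002, 0.941]
force: [0.7, 0.6, -0.4]
width: 85.5
gripper_force: 0.0
```

```bash
cat >> h.py <<'E'
from scipy.spatial.transform import Rotation as Ro
P=dict(tall=(439.5,-391.2),mid=(394.2,-304.1),short=(469.6,-157.8),sq=(526.5,-338),rnd=(480.2,-248.3),lug=(379.4,-207.1))
def go(name,z,wz=0):
    "shift (mm) in tool axes after turning wz deg, and tilt now"
    s=ctrl.read_state();R=Ro.from_euler("xyz",s["tool_rot"])*Ro.from_euler("z",wz,degrees=True)
    print(name,R.inv().apply(np.array([*P[name],z])-s["eef_pos"]).round(1),"tilt",np.degrees(R.as_matrix()[:2,2]).round(2),"q",s["qpos"].round(2),s["eef_pos"].round(1))
E
python3 -c "
from h import *
go('tall',110);go('tall',25)"
```

```text
tall [-64.6 162.8 281.3] tilt [-0.04 -0.09] q [-0.23  0.18  0.93  1.86 -0.15  1.17  0.12] [ 346.2 -242.6  391.2]
tall [-64.5 162.8 366.3] tilt [-0.04 -0.09] q [-0.23  0.18  0.93  1.86 -0.15  1.17  0.12] [ 346.2 -242.6  391.2]
```

Emit:
{"op": "carry_out", "data": {"deltas": [0,0,0,-0.0081,0.0204,0.0352,-1,0,0,0,-0.0081,0.0204,0.0352,-1,0,0,0,-0.0081,0.0204,0.0352,-1,0,0,0,-0.0081,0.0204,0.0352,-1,0,0,0,-0.0081,0.0204,0.0352,-1,0,0,0,-0.0081,0.0204,0.0352,-1,0,0,0,-0.0081,0.0204,0.0352,-1,0,0,0,-0.0081,0.0204,0.0352,-1,0,0,0,0,0,0,-1,0,0,0,0,0,0,-1]}}

```text
clock: 4.97
eef_pos: [443.0, -386.7, 109.6]
tool_rot: [-3.141, -0.001, 0.949]
force: [0.2, -0.5, -0.2]
width: 85.0
gripper_force: 0.0
```

```bash
python3 -c "
from h import *
go('tall',25)
a=ctrl.get_image('top')[:,:,::-1];b=ctrl.get_image('scene')[:,:,::-1]
cv2.imwrite('pics/a1.png',np.hstack([cv2.resize(a[110:290,180:400],None,fx=1.8,fy=1.8),cv2.resize(b[60:260,160:380],None,fx=1.8,fy=1.8)[:324]]))"
```

```text
tall [-5.7 -0.2 84.6] tilt [-0.02  0.06] q [ 0.3   0.78  0.61  1.81 -0.64  0.75  0.64] [ 443.  -386.7  109.6]
```

View pics/a1.png

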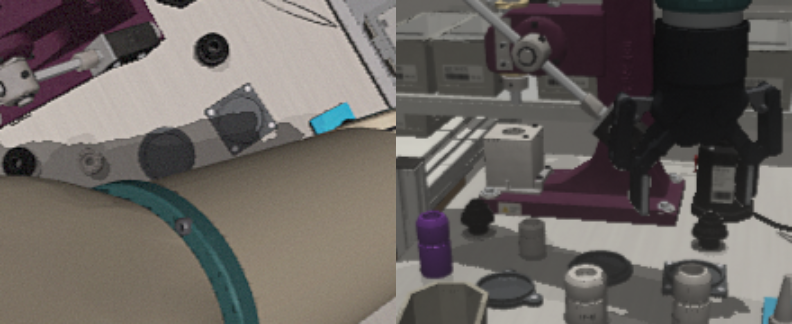

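Emit:
{"op": "carry_out", "data": {"deltas": [0,0,0,-0.0057,0,0.0215,-1,0,0,0,0,0,0.021,-1,0,0,0,0,0,0.021,-1,0,0,0,0,0,0.021,-1,0,0,0,0,0,0,-1,0,0,0,0,0,0,1,0,0,0,0,0,0,1,0,0,0,0,0,0,1,0,0,0,0,0,0,1,0,0,0,0,0,0,1,0,0,0,0,0,0,1,0,0,0,0,0,0,1]}}

```text
clock: 6.58
eef_pos: [439.8, -393.0, 26.2]
tool_rot: [3.14, -0.0, 0.947]
force: [-0.2, 0.5, 5.8]
width: 31.9
gripper_force: 59.5
```

```bash
python3 -c "
from h import *
go('tall',25);go('sq',110);go('sq',32)"
```

```text
tall [ 1.3 -1.3  1.2] tilt [ 0.08 -0.04] q [ 0.38  0.9   0.5   1.84 -0.74  0.6   0.73] [ 439.8 -393.    26.2]
sq [ 95.4  38.4 -83.7] tilt [ 0.08 -0.04] q [ 0.38  0.9   0.5   1.84 -0.74  0.6   0.73] [ 439.8 -393.    26.2]
sq [95.3 38.3 -5.7] tilt [ 0.08 -0.04] q [ 0.38  0.9   0.5   1.84 -0.74  0.6   0.73] [ 439.8 -393.    26.2]
```

Emit:
{"op": "carry_out", "data": {"deltas": [0,0,0,0,0,-0.01,1,0,0,0,0,0,-0.02,1,0,0,0,0,0,-0.02,1,0,0,0,0,0,0,1,0,0,0,0,0,0,1]}}

```text
clock: 7.2
eef_pos: [439.2, -392.2, 75.3]
tool_rot: [-3.141, -0.0, 0.947]
force: [-0.9, 1.0, -4.3]
width: 32.4
gripper_force: 60.1
```

```bash
python3 -c "
from h import *
go('sq',76)
b=ctrl.get_image('scene')[:,:,::-1]
cv2.imwrite('pics/a2.png',cv2.resize(b[110:270,220:420],None,fx=3,fy=3))"
```

```text
sq [95.  39.2 -0.7] tilt [0.01 0.02] q [ 0.34  0.83  0.57  1.83 -0.68  0.69  0.68] [ 439.2 -392.2   75.3]
```

View pics/a2.png

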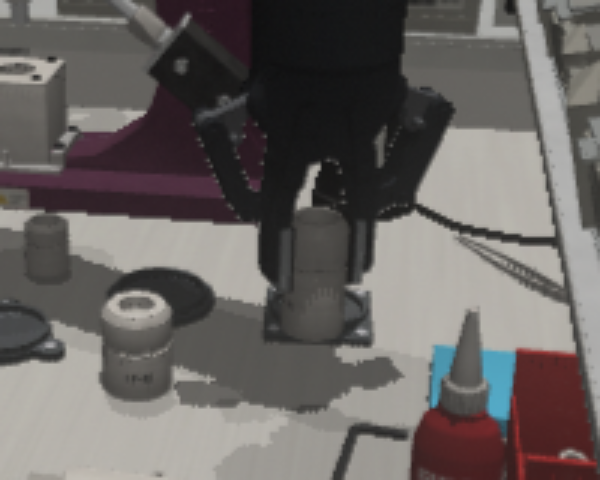

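Emit:
{"op": "carry_out", "data": {"deltas": [0,0,0,0.0185,0.008,0,1,0,0,0,0.019,0.008,0,1,0,0,0,0.019,0.008,0,1,0,0,0,0.019,0.0075,0,1,0,0,0,0.019,0.0075,0,1,0,0,0,0,0,0,1,0,0,0,0,0,0.014,1,0,0,0,0,0,0.01,1,0,0,0,0,0,0,1]}}

```text
clock: 8.38
eef_pos: [524.4, -338.7, 49.7]
tool_rot: [-3.139, 0.0, 0.945]
force: [0.1, -0.1, -4.3]
width: 32.2
gripper_force: 60.1
```

```bash
python3 -c "
from h import *
go('sq',32)
b=ctrl.get_image('scene')[:,:,::-1]
cv2.imwrite('pics/a3.png',cv2.resize(b[130:260,260:400],None,fx=4,fy=4))"
```

```text
sq [ 1.8  1.4 17.7] tilt [-0.15  0.09] q [ 0.2   0.91  0.57  1.73 -0.71  0.72  0.52] [ 524.4 -338.7   49.7]
```

View pics/a3.png

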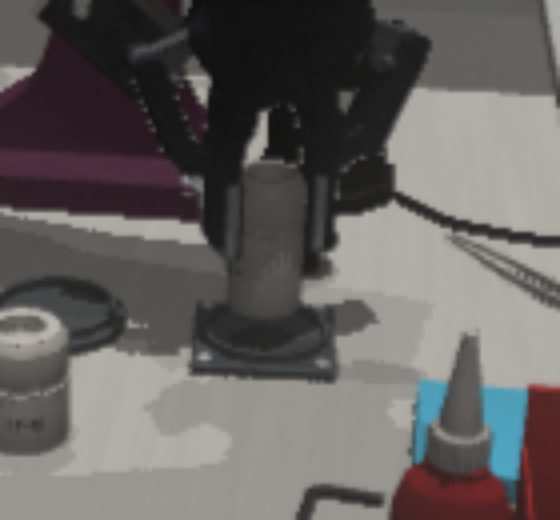

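Emit:
{"op": "carry_out", "data": {"deltas": [0,0,0,0.0018,0.0014,0.008,1,0,0,0,0,0,0.004,1,0,0,0,0,0,0.003,1,0,0,0,0,0,0,1,0,0,0,0,0,0,1]}}

```text
clock: 9.05
eef_pos: [528.3, -338.2, 36.3]
tool_rot: [3.141, 0.0, 0.947]
force: [-0.8, -0.1, -3.9]
width: 32.5
gripper_force: 60.1
```

Emit:
{"op": "carry_out", "data": {"deltas": [0,0,0,0,0,0.002,1,0,0,0,0,0,0.001,1,0,0,0,0,0,0,1,0,0,0,0,0,0,1]}}

```text
clock: 9.55
eef_pos: [528.2, -338.1, 33.2]
tool_rot: [3.142, 0.0, 0.947]
force: [-1.2, 0.3, -3.8]
width: 32.8
gripper_force: 60.1
```

Emit:
{"op": "carry_out", "data": {"deltas": [0,0,0,0,0,0.0015,1,0,0,0,0,0,0,1,0,0,0,0,0,0,1]}}

```text
clock: 9.93
eef_pos: [528.3, -338.2, 32.3]
tool_rot: [3.141, -0.0, 0.947]
force: [-1.2, 1.1, 4.7]
width: 32.2
gripper_force: 60.7
```

Emit:
{"op": "carry_out", "data": {"deltas": [0,0,0,0,0,0,0,0,0,0,0,0,0,-0.3,0,0,0,0,0,0,-1,0,0,0,0,0,0,-1,0,0,0,0,0,0,-1,0,0,0,0,0,0,-1,0,0,0,0,0,-0.02,-1,0,0,0,0,0,-0.03,-1,0,0,0,0,0,-0.03,-1,0,0,0,0,0,-0.03,-1,0,0,0,0,0,0,-1]}}

```text
clock: 11.3
eef_pos: [529.6, -339.7, 145.5]
tool_rot: [3.135, -0.0, 0.947]
force: [0.2, -0.9, 0.2]
width: 85.4
gripper_force: 0.0
```

```bash
python3 -c "
from h import *
go('mid',100)
b=ctrl.get_image('scene')[:,:,::-1]
cv2.imwrite('pics/a4.png',cv2.resize(b[130:260,260:400],None,fx=4,fy=4))"
```

```text
mid [ -50.2 -130.9   44.7] tilt [ 0.29 -0.21] q [ 0.14  0.79  0.67  1.68 -0.61  0.88  0.44] [ 529.6 -339.7  145.5]
```

View pics/a4.png

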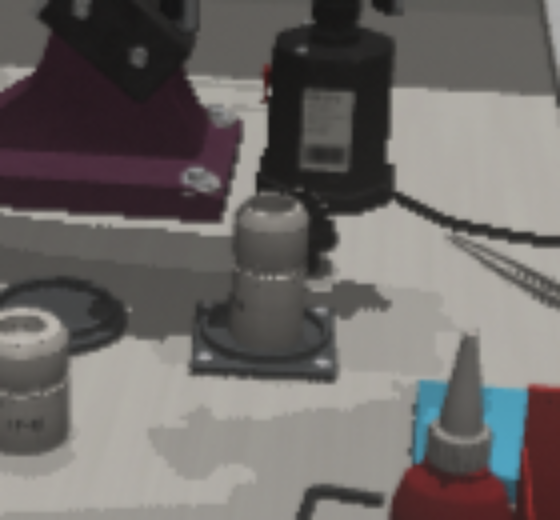

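Emit:
{"op": "carry_out", "data": {"deltas": [0,0,0,-0.01,-0.026,0.009,-1,0,0,0,-0.01,-0.026,0.009,-1,0,0,0,-0.01,-0.026,0.009,-1,0,0,0,-0.01,-0.026,0.009,-1,0,0,0,-0.01,-0.026,0.009,-1,0,0,0,0,0,0,-1,0,0,0,0,0,0,-1]}}

```text
clock: 12.22
eef_pos: [394.1, -302.9, 96.6]
tool_rot: [3.141, -0.0, 0.947]
force: [-0.6, 0.0, -0.3]
width: 85.6
gripper_force: 0.0
```

```bash
python3 -c "
from h import *
go('mid',18)"
```

```text
mid [-0.9  0.7 78.6] tilt [ 0.02 -0.01] q [ 0.23  0.7   0.57  2.07 -0.71  0.57  0.68] [ 394.1 -302.9   96.6]
```

Emit:
{"op": "carry_out", "data": {"deltas": [0,0,0,-0.001,0.0007,0.02,-1,0,0,0,0,0,0.02,-1,0,0,0,0,0,0.02,-1,0,0,0,0,0,0.0185,-1,0,0,0,0,0,0,-1,0,0,0,0,0,0,1,0,0,0,0,0,0,1,0,0,0,0,0,0,1,0,0,0,0,0,0,1,0,0,0,0,0,0,1,0,0,0,0,0,0,1]}}

```text
clock: 13.6
eef_pos: [394.2, -304.4, 19.2]
tool_rot: [3.14, -0.0, 0.947]
force: [0.3, 0.5, 5.8]
width: 38.3
gripper_force: 60.0
```

```bash
python3 -c "
from h import *
go('mid',18);go('rnd',70)"
```

```text
mid [ 0.2 -0.2  1.2] tilt [ 0.1  -0.06] q [ 0.34  0.82  0.4   2.09 -0.84  0.39  0.8 ] [ 394.2 -304.4   19.2]
rnd [ 95.8  37.1 -50.7] tilt [ 0.1  -0.06] q [ 0.34  0.82  0.4   2.09 -0.84  0.39  0.8 ] [ 394.2 -304.4   19.2]
```

Emit:
{"op": "carry_out", "data": {"deltas": [0,0,0,0,0,-0.01,1,0,0,0,0,0,-0.02,1,0,0,0,0.019,0.0074,-0.01,1,0,0,0,0.019,0.0074,0,1,0,0,0,0.019,0.0074,0,1,0,0,0,0.019,0.0074,0,1,0,0,0,0.019,0.0074,0,1,0,0,0,0,0,0,1,0,0,0,0,0,0,1]}}

```text
clock: 14.72
eef_pos: [477.9, -248.7, 58.3]
tool_rot: [-3.141, 0.001, 0.947]
force: [-0.8, -0.5, -4.2]
width: 38.0
gripper_force: 61.2
```

```bash
python3 -c "
from h import *
go('rnd',25)"
```

```text
rnd [ 1.7  1.6 33.3] tilt [-0.07 -0.02] q [ 0.08  0.81  0.55  1.97 -0.77  0.58  0.54] [ 477.9 -248.7   58.3]
```

Emit:
{"op": "carry_out", "data": {"deltas": [0,0,0,0.0017,0.0016,0.012,1,0,0,0,0,0,0.01,1,0,0,0,0,0,0.006,1,0,0,0,0,0,0.003,1,0,0,0,0,0,0,1,0,0,0,0,0,0,1]}}

```text
clock: 15.48
eef_pos: [481.4, -248.1, 27.4]
tool_rot: [3.141, -0.0, 0.947]
force: [-0.4, -0.6, -4.6]
width: 37.9
gripper_force: 61.2
```

Emit:
{"op": "carry_out", "data": {"deltas": [0,0,0,0,0,0.0015,1,0,0,0,0,0,0.0008,1,0,0,0,0,0,0,1,0,0,0,0,0,0,1]}}

```text
clock: 15.98
eef_pos: [481.4, -248.0, 25.2]
tool_rot: [3.141, -0.0, 0.947]
force: [-0.5, 2.1, 1.3]
width: 38.1
gripper_force: 61.6
```

Emit:
{"op": "carry_out", "data": {"deltas": [0,0,0,0,0,0,0,0,0,0,0,0,0,-0.3,0,0,0,0,0,0,-1,0,0,0,0,0,0,-1,0,0,0,0,0,0,-1,0,0,0,0,0,0,-1,0,0,0,0,0,-0.02,-1,0,0,0,0,0,-0.03,-1,0,0,0,0,0,-0.03,-1,0,0,0,0,0,0,-1,0,0,0,0,0,0,-1]}}

```text
clock: 17.35
eef_pos: [481.1, -247.5, 104.4]
tool_rot: [-3.141, -0.0, 0.947]
force: [0.2, -0.0, -1.0]
width: 85.2
gripper_force: 0.0
```

```bash
python3 -c "
from h import *
go('short',90)
go('short',90,20)
b=ctrl.get_image('scene')[:,:,::-1]
cv2.imwrite('pics/a5.png',cv2.resize(b[110:260,160:360],None,fx=4,fy=4))"
```

```text
short [ 66.1 -61.7  14.5] tilt [-0.03  0.04] q [ 0.03  0.75  0.63  1.95 -0.7   0.68  0.48] [ 481.1 -247.5  104.4]
short [ 41.  -80.5  14.5] tilt [-0.03  0.04] q [ 0.03  0.75  0.63  1.95 -0.7   0.68  0.48] [ 481.1 -247.5  104.4]
```

View pics/a5.png

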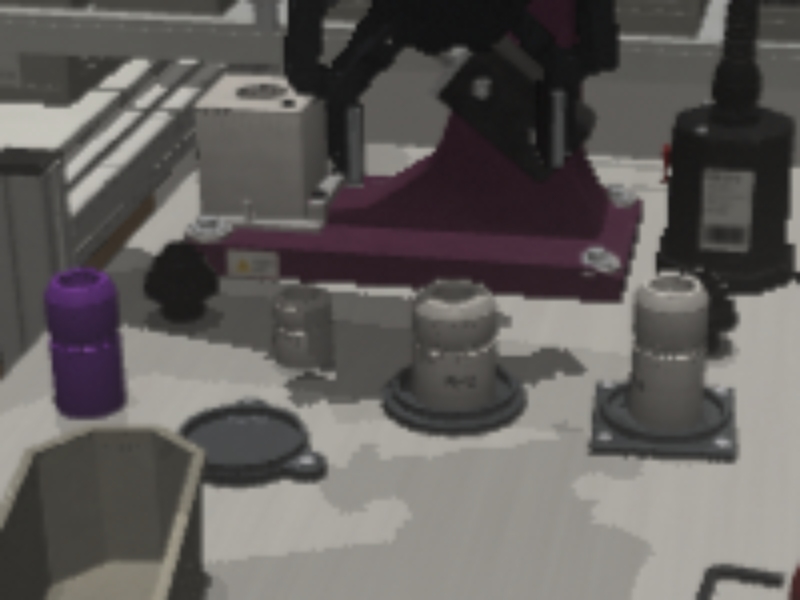

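```bash
python3 -c "
from h import *
cv2.imwrite('pics/a6.png',np.hstack([ctrl.get_image('top')[60:384,60:400,::-1],ctrl.get_image('scene')[0:324,60:420,::-1]]))"
```

```text
(no output)
```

View pics/a6.png

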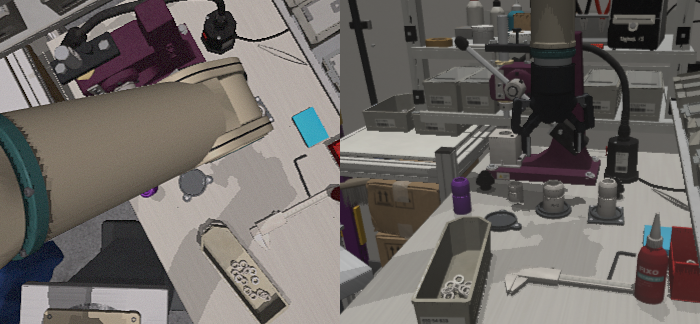

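Emit:
{"op": "carry_out", "data": {"deltas": [0,0,0,0.011,-0.0103,0,-1,0,0,0,0.011,-0.0103,0,-1,0,0,0,0.011,-0.0103,0,-1,0,0,0,0.011,-0.0103,0,-1,0,0,0,0,0,0,-1]}}

```text
clock: 18.12
eef_pos: [473.5, -186.2, 104.8]
tool_rot: [-3.141, -0.001, 0.949]
force: [-0.4, -0.5, 0.7]
width: 85.6
gripper_force: 0.0
```

```bash
cat >> h.py <<'E'
def occl():
    a=cv2.imread("pics/scene0.png").astype(int);b=ctrl.get_image("scene")[:,:,::-1].astype(int)
    d=cv2.blur((np.abs(a-b).mean(2)>25).astype(np.float32),(5,5))
    print("lever",[(int(u),round(float(d[int(v),int(u)]),1)) for u,v in zip(np.linspace(181,290,12),np.linspace(42,135,12))])
    for v in (5,20,42,60,80):print(v,"arm cols",np.where(d[v,150:350]>.5)[0][[0,-1]]+150 if (d[v,150:350]>.5).any() else None)
E
python3 -c "
from h import *
go('short',90);occl()"
```

```text
short [ 20.8 -19.7  14.9] tilt [-0.03  0.07] q [-0.09  0.72  0.63  2.03 -0.72  0.63  0.42] [ 473.5 -186.2  104.8]
lever [(181, 0.0), (190, 0.0), (200, 0.0), (210, 0.0), (220, 0.0), (230, 0.9), (240, 1.0), (250, 1.0), (260, 1.0), (270, 0.9), (280, 0.0), (290, 0.0)]
5 arm cols [221 263]
20 arm cols [221 224]
42 arm cols [235 262]
60 arm cols [223 263]
80 arm cols [223 239]
```

Emit:
{"op": "carry_out", "data": {"deltas": [0,0,0,0.0104,-0.0098,0.007,-1,0,0,0,0.0104,-0.0098,0.007,-1,0,0,0,0,0,0,-1,0,0,0,0,0,0.02,-1,0,0,0,0,0,0.015,-1,0,0,0,0,0,0,-1]}}

```text
clock: 18.92
eef_pos: [469.0, -159.9, 55.0]
tool_rot: [-3.14, 0.001, 0.946]
force: [-0.2, 0.1, 0.6]
width: 85.5
gripper_force: 0.0
```

```bash
python3 -c "
from h import *
go('short',8);occl()"
```

```text
short [ 2.1 -0.7 47. ] tilt [-0.11  0.03] q [-0.07  0.78  0.53  2.09 -0.83  0.5   0.46] [ 469.  -159.9   55. ]
lever [(181, 0.0), (190, 0.0), (200, 0.0), (210, 0.5), (220, 1.0), (230, 0.6), (240, 1.0), (250, 1.0), (260, 0.0), (270, 0.4), (280, 0.0), (290, 0.0)]
5 arm cols [206 248]
20 arm cols None
42 arm cols [213 249]
60 arm cols [212 243]
80 arm cols [215 238]
```

Emit:
{"op": "carry_out", "data": {"deltas": [0,0,0,0.002,-0.001,0.016,-1,0,0,0,0,0,0.016,-1,0,0,0,0,0,0.013,-1,0,0,0,0,0,0,-1,0,0,0,0,0,0,1,0,0,0,0,0,0,1,0,0,0,0,0,0,1,0,0,0,0,0,0,1,0,0,0,0,0,0,1,0,0,0,0,0,0,1,0,0,0,0,0,0,1]}}

```text
clock: 20.35
eef_pos: [470.4, -157.6, 11.6]
tool_rot: [3.141, -0.001, 0.947]
force: [-0.8, 0.1, 5.1]
width: 28.0
gripper_force: 59.1
```

```bash
python3 -c "
from h import *
go('short',8);go('lug',50)"
```

```text
short [-0.6 -0.5  3.6] tilt [0.05 0.01] q [-0.01  0.84  0.42  2.1  -0.92  0.39  0.54] [ 470.4 -157.6   11.6]
lug [-93.3 -44.9 -38.5] tilt [0.05 0.01] q [-0.01  0.84  0.42  2.1  -0.92  0.39  0.54] [ 470.4 -157.6   11.6]
```

Emit:
{"op": "carry_out", "data": {"deltas": [0,0,0,0,0,-0.01,1,0,0,0,0,0,-0.02,1,0,0,0,-0.008,-0.004,-0.01,1,0,0,0,-0.017,-0.008,0,1,0,0,0,-0.017,-0.008,0,1,0,0,0,-0.017,-0.008,0,1,0,0,0,-0.017,-0.008,0,1,0,0,0,-0.017,-0.009,0,1,0,0,0,0,0,0,1,0,0,0,0,0,0,1]}}

```text
clock: 21.6
eef_pos: [379.8, -206.7, 51.0]
tool_rot: [3.141, -0.001, 0.947]
force: [0.0, 0.0, -1.0]
width: 27.9
gripper_force: 59.6
```

```bash
python3 -c "
from h import *
go('lug',18)"
```

```text
lug [-0.6 -0.1 33. ] tilt [0.03 0.01] q [ 0.17  0.71  0.39  2.26 -0.9   0.33  0.72] [ 379.8 -206.7   51. ]
```

Emit:
{"op": "carry_out", "data": {"deltas": [0,0,0,0,0.003,0.01,1,0,0,0,0,0,0.008,1,0,0,0,0,0,0,1,0,0,0,0,0,0,1]}}

```text
clock: 22.1
eef_pos: [381.6, -208.5, 32.7]
tool_rot: [-3.141, 0.0, 0.947]
force: [0.8, 0.7, -1.3]
width: 27.6
gripper_force: 59.5
```

```bash
python3 -c "
from h import *
go('lug',18);print(ctrl.read_state()['qpos'])"
```

```text
lug [-0.1 -2.6 14.7] tilt [-0.03  0.01] q [ 0.21  0.75  0.34  2.25 -0.95  0.28  0.77] [ 381.6 -208.5   32.7]
[ 0.20673624  0.74858579  0.34051637  2.25473785 -0.9484363   0.28352609
  0.76600415]
```

Emit:
{"op": "carry_out", "data": {"deltas": [0,0,0,0,0.003,0.006,1,0,0,0,0,0,0.004,1,0,0,0,0,0,0.002,1,0,0,0,0,0,0,1,0,0,0,0,0,0,1]}}

```text
clock: 22.72
eef_pos: [384.1, -210.4, 20.9]
tool_rot: [-3.142, -0.0, 0.947]
force: [0.1, -0.0, -1.7]
width: 27.8
gripper_force: 59.5
```

```bash
python3 -c "
from h import *
go('lug',17.6);print(ctrl.read_state()['qpos'])"
```

```text
lug [-0.1 -5.8  3.3] tilt [-0.  0.] q [ 0.22  0.77  0.32  2.25 -1.    0.26  0.81] [ 384.1 -210.4   20.9]
[ 0.2239214   0.77310681  0.31725467  2.24943527 -0.99753267  0.2623225
  0.81253612]
```

Emit:
{"op": "carry_out", "data": {"deltas": [0,0,0,0,0,0.0018,1,0,0,0,0,0,0.0012,1,0,0,0,0,0,0,1,0,0,0,0,0,0,1]}}

```text
clock: 23.22
eef_pos: [384.2, -210.4, 17.9]
tool_rot: [-3.142, 0.0, 0.947]
force: [-0.5, -0.5, -2.1]
width: 28.1
gripper_force: 59.5
```

Emit:
{"op": "carry_out", "data": {"deltas": [0,0,0,0,0,0.0007,1,0,0,0,0,0,0,1,0,0,0,0,0,0,1]}}

```text
clock: 23.6
eef_pos: [384.3, -210.4, 17.5]
tool_rot: [3.141, -0.0, 0.947]
force: [-0.3, -1.0, 6.9]
width: 27.5
gripper_force: 60.3
```

Contact; release and rise.

Emit:
{"op": "carry_out", "data": {"deltas": [0,0,0,0,0,0,0,0,0,0,0,0,0,-0.3,0,0,0,0,0,0,-1,0,0,0,0,0,0,-1,0,0,0,0,0,0,-1,0,0,0,0,0,0,-1,0,0,0,0,0,-0.02,-1,0,0,0,0,0,-0.03,-1,0,0,0,0,0,-0.04,-1,0,0,0,0,0,-0.04,-1,0,0,0,0,0,-0.03,-1,0,0,0,0,0,0,-1]}}

```text
clock: 25.1
eef_pos: [385.3, -210.8, 178.8]
tool_rot: [3.138, -0.001, 0.948]
force: [0.1, -0.3, -0.9]
width: 84.9
gripper_force: 0.0
```

```bash
python3 -c "
from h import *
b=ctrl.get_image('scene')[:,:,::-1]
cv2.imwrite('pics/a7.png',cv2.resize(b[140:260,160:360],None,fx=4,fy=4))"
```

View pics/a7.png

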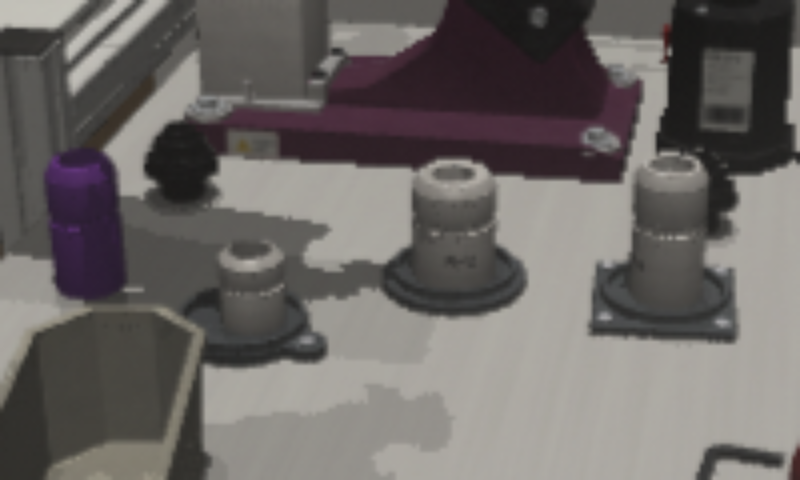

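All three stand in their holders: hole centres in the crop are about (675,165) tall, (455,174) middle and (252,249) short. I'll check the centring numerically, then hand in.

```bash
python3 -c "
from h import *
ok=True
for n,U,V,z in(('sq',675,165,72),('rnd',455,174,58),('lug',252,249,42)):
    e=onz('scene',(U+.5)/4-.5+160,(V+.5)/4-.5+140,z)[:2]-P[n];print(n,e.round(1));ok&=np.hypot(*e)<12
if ok:print(ctrl.finish_job())"
```

```text
sq [ 3.7 -0.3]
rnd [2.1 0.3]
lug [ 7.5 -1.6]
the job is handed in; nothing more can be done
None
```

All three mandrels stand upright in their holders (tall in the square, middle in the round, short in the lugged), measured about 4, 2 and 8 mm off centre against the 15 mm limit. The hubs and the purple look-alike were not touched, and the job was handed in at about 25 s; no verdict came back.

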